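Park the pressing roller in its V-groove rest

ROBOT

A 7-joint arm with a two-finger parallel gripper is mounted at the origin on the work surface. World frame = base frame: x ahead of the robot, y to its left, z up, the work surface at z = 0. Lengths are in m, angles in rad, forces in N, time in s.
With the tool pointing down it reaches from about 0.4 to 0.875 m from the base axis. Payload 19.3 kg.
Tool frame: the origin (TCP) lies at the very end of the fingers, on their centre line; the grasp point (between the pads) lies 19 mm behind it; z points along the fingers, y is the line along which they close (so a half turn about z gives the same grasp; the last joint's range is limited). The gripper opens to 85 mm and grips with 20 to 120 N. Pads are 22 mm wide; open, the fingers measure 114 mm over their backs; the gripper's body (76 mm by 85 mm) begins 54 mm behind the grasp point. The pads swing forward as they close: fully open they stand 13 mm farther back than shut.
Start: joints at [1.239, 0.521, -0.036, 1.599, 0.021, 1.021, -0.113], TCP at [0.162, -0.604, 0.231] pointing down, gripper open.
Joint ranges: [-2.91, 2.91], [-0.3, 2.13], [-1.5, 1.42], [0.17, 2.43], [-1.26, 4.41], [0.16, 1.93], [-2.52, 2.52]. Speed limits (rad/s): [1.89, 1.89, 2.39, 2.39, 3.01, 3.01, 3.01].

INTERFACE

Orientations are given as [roll, pitch, yaw] about the fixed x, y, z axes, in that order (R = Rz(yaw) Ry(pitch) Rx(roll)).
In Python, from workcell import bot gives the robot as it stands.
- The arm moves only by the tool carry_out, never from a script. Its argument "rows" is a list that holds one entry, the list of rows, each a list of 4 numbers: the shift along the tool's x, y, z in m, then the turn about the tool's z in degrees. In form: [[[x, y, z, twist], ...]]. A call has 1 to 12 rows; each row is the pose to reach, as a shift and turn from the pose commanded when the call began, along the tool's axes at that moment; what a row does not reach only later rows make up. A row lasts 1/12 s, in which the tool goes at most 41.7 mm and 7.16 degrees, less where a joint would pass 70% of its speed; a pose out of reach is approached as far as the arm can. A call with a gripper value outside its range is refused whole. "grip" is the finger opening in m, from 0 to 0.0854, set as the call begins (left out, the last holds). The fingers move at their own pace and stop on an object; "grip_force" is the grip in N (left out, the last holds). Time passes only in rows, so rows that repeat a pose let the fingers close. It gives the time, the measured TCP pose, the force, the opening and the grip force at its end, in the units of the state.
- bot.observe(): the state, without advancing time (a new reading comes with each control period).
- bot.grab_frame(name): name is "scene" or "top"; returns a dict with "pixels" (384x512x3 uint8, red, green, blue), "K" (3x3 intrinsics, pixels), "pose" (4x4, takes a point from camera to world coordinates). Camera axes: x right, y down, z forward; pixel columns grow to the right and rows downward; lengths in m; the calibration is good to about 2 mm. A picture is of the moment at which its call begins. There is no depth.
- bot.job_done(): hands the job in; it is judged then, once.
Trained networks look in a picture, given as the dict that the camera call returned (one of the last four; its "shot" number tells which), for a name from the list of things; names that differ only in an ending like _2 or _b are one class to them, and where a whole thing is asked for, a point or a joint stands for the part that bears it (a point fixed in the world has none). Each returns a list of dicts, best first, with "conf" (0 to 1); they miss things now and then, are a little off and sometimes report something else, mostly with a low value. They report only what shows in the picture. A call takes as long as a camera call. They do not tell look-alikes from the thing itself.
- bot.look_for(picture, label): "position" ([column, row] in pixels, amid what is visible of it).
- bot.regions_of(picture, label): "region" (384x512 bool, what is visible of it) and "position" ([column, row] in pixels, amid what is visible of it).
- bot.spot_point(picture, label): "position" ([column, row] in pixels: a listed point, or the origin of a listed thing).
The state is a dict: "clock": time; "qpos": joint angles; "qd": joint speeds; "joint_efforts": joint torques, N m; "position": TCP position; "tool_rot": TCP orientation; "force": force on the tool from outside, world axes, zero at the start; "moment": the same for the moment, N m; "grip_width": finger opening in m; "finger_force": force on a finger pad.
Only numpy, scipy, OpenCV 4.12 (cv2) and the standard library are available. Lean on these libraries where they do the work, as an engineer would, in place of code of your own. Each camera call takes 0.05 s, during which the arm holds its last target. There are 200 camera calls.

TASK

Park the steel pressing roller in its V-groove rest: draw the cross bolt right out by its upright black tab, then slide the roller slowly and gently along the groove, without lifting it out, until its end is fully home against the stop plate, and push the bolt fully shut behind it. Leave everything else on the table as it stands.

Things in the scene. Friction and masses are not known exactly. Their poses are not given: they have to be found in the camera images.
- rest: aluminium V-groove rest, fixed, 310 mm long. Origin: on the table under the groove's centre line; x along the groove towards the stop, y across it to the side where the bolt is drawn out, z up. 90 degree V, apex 14 mm and wall tops 35 mm above the table, 50 mm wide over the walls, from x = -160 mm to the stop face at x = +130. Two cheeks 49 mm high guide the bolt: x = -6.5 to 24.5, y = 34 to 140
- stop: aluminium stop plate of the rest, 12 mm thick, 56 wide, its top 66 mm above the table; same origin and axes as the rest. The roller must not be pressed against it with more than 40 N
- stop_face (a point): point on the stop plate's face that the roller's end must touch, on the line of the roller's axis, 42 mm above the table; axes as the rest
- roller: the roller, same origin and axes as roller_center. It slides with some 2 to 7 N and stays where it is left. Keep it slower than 0.2 m/s
- roller_center (a point): centre of the plain steel pressing roller, a cylinder 40 mm in diameter and 110 long with flat ends, about 0.5 kg, lying in the groove, axis 42 mm and top 62 mm above the table; x along its axis, towards the stop. At the start the bolt is between it and the stop; home, its centre is 55 mm short of the stop face
- bolt (a joint): the cross bolt: 0 = shut, across the groove; 0.055 m = drawn right out along the rest's +y, which frees the groove. It needs about 3 N and stays where it is left. Its steel bar (12 x 12 mm, 37 to 49 mm above the table) crosses the groove at rest x = +9 mm; with the roller home there is a 5 mm gap between bar and roller
- bolt_tab (a point): point in the middle of the bolt's upright black tab, 85 mm above the table; the tab is 14 mm thick along the rest's y, 24 mm wide along its x, from 49 to 98 mm above the table. It moves with the bolt: rest x = 9, y = 55 mm when shut, y = 110 mm when drawn right out
- jar: clear glass jar with a white cap, 60 mm across, 85 high, upright beside the rest; bystander, origin under its base
- weight: brass paperweight with a neck and knob, 56 mm across, 78 high, upright beside the rest; bystander, origin under its base
- brush: brush with a wooden handle, 170 mm long, lying beside the rest; bystander, origin under its middle
- bottle: white plastic bottle, 60 mm across, 160 high, upright to one side; bystander, origin under its base
- mug: white mug, 76 mm across, 90 high, upright to one side; bystander, origin under its base
- album: closed photograph album with dark covers, 150 x 200 mm, 42 thick, lying flat to the right side of the table; bystander, origin under its middle
Not all that is in view belongs to the job. Leave any blue or green look-alike of the roller alone.

How it is judged:
By the outcome, as a careful person would: the job done as asked, in the order asked, and still so for the second after the job is handed in, with the robot touching nothing.
It also fails if it takes over 54 s, if anything falls off the work surface, if the arm or the gripper's body presses on something with over 40 N, if the wrist force passes 120 N, or if a joint passes its speed limit or range.

## Working session

There is one attempt and no reset: what is moved stays moved. The work goes in short steps, Python scripts to look and compute and a tool call to move; the robot and the scene stay as the last step left them, time stands still between calls to the robot, and variables do not carry over. Pictures are saved under pics/ and viewed, at most 10 in all, crops included, and the job is handed in when it is done.

Besides the shell and the picture viewer there is one more tool, called after "Emit:" in YAML: its name, and indented under it one key for each argument. carry_out: Moves the arm, as the interface text tells. Its arguments: {"type":"object","properties":{"rows":{"type":"array","items":{"type":"array","items":{"type":"array","items":{"type":"number"}}}},"grip":{"type":"number"},"grip_force":{"type":"number"}},"required":["rows"]}

```bash
mkdir -p pics; ls
cat > h.py <<'E'
import numpy as np, cv2
from workcell import bot
def ray(f,px):
    d=np.linalg.inv(f["K"])@np.array([px[0],px[1],1.]); T=np.array(f["pose"]); return T[:3,3],T[:3,:3]@d
def tri(obs):
    A=np.zeros((3,3));b=np.zeros(3)
    for f,p in obs:
        o,d=ray(f,p); d=d/np.linalg.norm(d); P=np.eye(3)-np.outer(d,d); A+=P;b+=P@o
    X=np.linalg.solve(A,b)
    return X,[np.linalg.norm(proj(f,X)-p) for f,p in obs]
def atz(f,px,z):
    o,d=ray(f,px); return o+d*(z-o[2])/d[2]
def proj(f,X):
    T=np.array(f["pose"]); c=T[:3,:3].T@(np.asarray(X)-T[:3,3]); u=f["K"]@c; return u[:2]/u[2]
E
python3 - <<'E'
from h import *
np.set_printoptions(precision=4,suppress=True)
s=bot.observe(); print(s)
fr={n:bot.grab_frame(n) for n in("scene","top")}
cv2.imwrite("pics/a.png",np.hstack([fr[n]["pixels"][:,:,::-1] for n in fr]) if 0 else fr["scene"]["pixels"][:,:,::-1])
cv2.imwrite("pics/b.png",fr["top"]["pixels"][:,:,::-1])
for l in ["rest","stop_face","roller_center","bolt_tab","jar","weight","brush","bottle","mug","album"]:
    r={n:bot.spot_point(fr[n],l) for n in fr}
    print(l,{n:[(np.round(q["position"],1).tolist(),round(q["conf"],2)) for q in r[n][:3]] for n in r})
    if r["scene"] and r["top"]:
        X,e=tri([(fr[n],np.array(r[n][0]["position"])) for n in fr]); print("   ",X,np.round(e,1))
E
```

```text
pics
{'clock': 0.0, 'qpos': array([ 1.2388,  0.522 , -0.0363,  1.6   ,  0.0212,  1.0212, -0.1128]), 'qd': array([ 0.0008,  0.0011, -0.0003,  0.0002,  0.0002,  0.    ,  0.0009]), 'joint_efforts': array([  0.0008, -92.7116,   1.9808, -36.9941,   0.0179,   0.008 ,
        -0.    ]), 'position': array([ 0.1616, -0.6034,  0.2307]), 'tool_rot': array([-3.1404,  0.0001,  0.2618]), 'force': array([ 0.3141,  0.2183, -0.3796]), 'moment': array([-0.032 , -0.0232,  0.0126]), 'finger_force': 0.0, 'grip_width': 0.08553042362464092}
rest {'scene': [([247.4, 207.8], 0.98)], 'top': [([258.4, 183.7], 0.6), ([287.1, 182.9], 0.21)]}
    [ 0.6081 -0.0577  0.0114] [1.5 1.5]
stop_face {'scene': [([280.8, 210.2], 0.91)], 'top': [([213.5, 179.2], 0.74)]}
    [0.6224 0.0701 0.0461] [1.8 1.8]
roller_center {'scene': [([186.7, 244.4], 0.97), ([252.9, 169.4], 0.76), ([222.6, 191.0], 0.75)], 'top': [([279.1, 259.1], 0.96), ([277.4, 110.4], 0.83), ([282.2, 185.0], 0.68)]}
    [ 0.4215 -0.2629 -0.3368] [32.3 32.9]
bolt_tab {'scene': [([258.8, 177.6], 0.61)], 'top': [([251.0, 205.0], 0.64)]}
    [ 0.5378 -0.0401  0.
[... 162 characters left out ...]
': [([214.6, 224.4], 0.57)], 'top': [([277.4, 153.7], 0.79)]}
    [ 0.7082 -0.1229 -0.0056] [0.9 0.9]
brush {'scene': [([221.2, 184.5], 0.64)], 'top': [([303.3, 217.5], 0.95), ([276.8, 154.1], 0.3)]}
    [ 0.5016 -0.2007  0.0048] [0.3 0.3]
bottle {'scene': [([406.6, 210.2], 0.97)], 'top': [([103.0, 247.1], 0.61)]}
    [0.4192 0.4195 0.0125] [0.7 0.8]
mug {'scene': [([187.6, 153.6], 0.88), ([284.3, 207.4], 0.54), ([268.0, 237.6], 0.18)], 'top': [([374.0, 270.6], 0.75)]}
    [ 0.3385 -0.4236  0.0046] [2.1 2.8]
album {'scene': [([128.7, 189.8], 0.92), ([214.5, 226.8], 0.56), ([186.7, 154.6], 0.28)], 'top': [([394.5, 165.4], 0.71), ([104.2, 247.6], 0.56)]}
    [ 0.6596 -0.4897  0.0045] [3.  3.3]
```

Run:
```python
import cv2
a=cv2.imread("pics/a.png")[130:270,140:340]; b=cv2.imread("pics/b.png")[90:290,190:390]
cv2.imwrite("pics/a2.png",cv2.resize(a,None,fx=4,fy=4,interpolation=2)); cv2.imwrite("pics/b2.png",cv2.resize(b,None,fx=3,fy=3,interpolation=2))
```

```text
(no output)
```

View pics/a2.png

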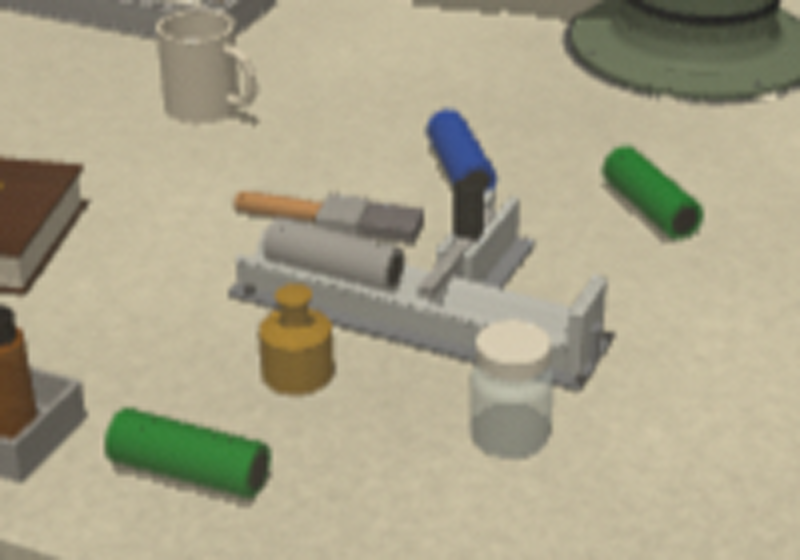

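View pics/b2.png

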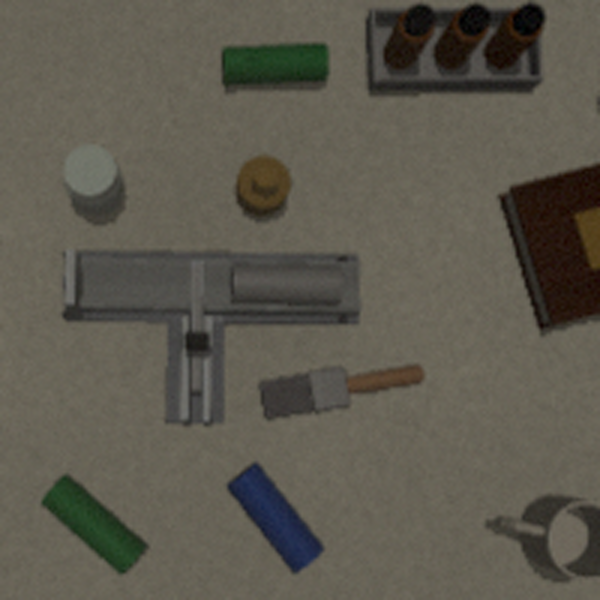

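Scene: the steel roller lies in the groove at about px (222,191), with the stop to the right and the tab at (257,181). Top: roller at (286,184), tab at (255,204), stop at the left at (213,184). The brush lies on the robot's side of the rest, and the jar and weight are on the far side. Next I fit the rest pose.

```bash
cat >> h.py <<'E'
from scipy.optimize import least_squares
def Tr(p,P):
    c,s=np.cos(p[2]),np.sin(p[2]); P=np.atleast_2d(P); return np.c_[p[0]+c*P[:,0]-s*P[:,1],p[1]+s*P[:,0]+c*P[:,1],P[:,2]]
def overlay(f,p,rx,q,name,box,k):
    im=cv2.resize(np.ascontiguousarray(f["pixels"][:,:,::-1]),None,fx=k,fy=k,interpolation=2)
    if im.mean()<110: im=cv2.convertScaleAbs(im,alpha=1.5)
    def L(a,b,c):
        u=[tuple(np.round((proj(f,x)+.5)*k-.5).astype(int).tolist()) for x in Tr(p,[a,b])]; cv2.line(im,u[0],u[1],c,1)
    R=lambda x0,x1,y0,y1,z,c:[L((x0,y0,z),(x1,y0,z),c),L((x1,y0,z),(x1,y1,z),c),L((x1,y1,z),(x0,y1,z),c),L((x0,y1,z),(x0,y0,z),c)]
    R(-.16,.13,-.025,.025,.035,(0,0,255)); R(.13,.142,-.028,.028,.066,(255,0,0))
    R(-.003,.021,.048+q,.062+q,.098,(0,255,255)); R(-.0065,.0245,.034,.14,.049,(0,255,0)); R(rx-.055,rx+.055,-.02,.02,.042,(255,0,255))
    x0,x1,y0,y1=[int(v*k) for v in box]; cv2.imwrite(name,im[y0:y1,x0:x1])
E
python3 - <<'E'
from h import *
np.set_printoptions(precision=4,suppress=True)
fr={n:bot.grab_frame(n) for n in("scene","top")}
obs=[]
for l,P in [("rest",(0,0,0)),("stop_face",(.13,0,.042)),("bolt_tab",(.009,.055,.085))]:
    for n in fr:
        for r in bot.spot_point(fr[n],l)[:1]: obs.append((n,P,r["position"]))
rol={"scene":(222.6,191.0),"top":(282.2,185.0)}
def res(v):
    e=[proj(fr[n],Tr(v,P)[0])-p for n,P,p in obs]
    e+=[proj(fr[n],Tr(v,(v[3],0,.042))[0])-p for n,p in rol.items()]
    return np.ravel(e)
s=least_squares(res,[.61,-.055,1.57,-.07],loss="soft_l1")
print(s.x,np.round(s.fun.reshape(-1,2) if 0 else res(s.x).reshape(-1,2),1))
print(tri([(fr[n],np.array(p)) for n,p in rol.items()]))
overlay(fr["scene"],s.x,s.x[3],0,"pics/c.png",(185,300,160,235),6)
overlay(fr["top"],s.x,s.x[3],0,"pics/d.png",(205,320,165,240),6)
np.save("p.npy",s.x)
E
```

```text
[ 0.6028 -0.0568  1.5283 -0.0826] [[  4.3   0.2]
 [  1.8   0.8]
 [ -0.4  -1.7]
 [-42.7  -0.2]
 [  0.3   3.6]
 [  1.8  -5. ]
 [  1.4   1.8]
 [  1.7   0.4]]
(array([ 0.6015, -0.1379,  0.05  ]), [np.float64(1.4574961879096384), np.float64(1.555519822728382)])
```

View pics/c.png

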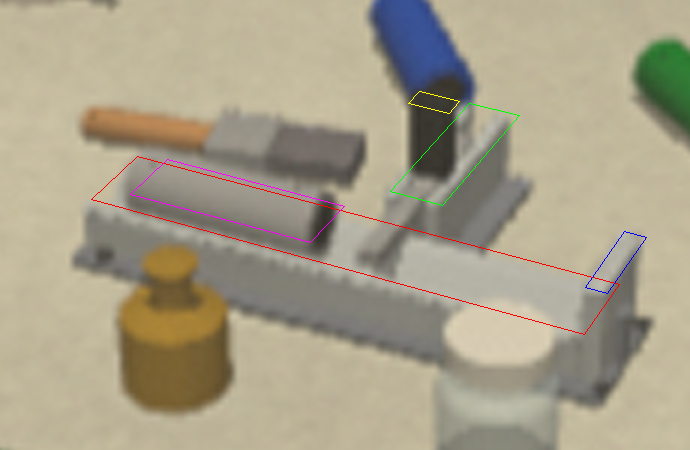

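View pics/d.png

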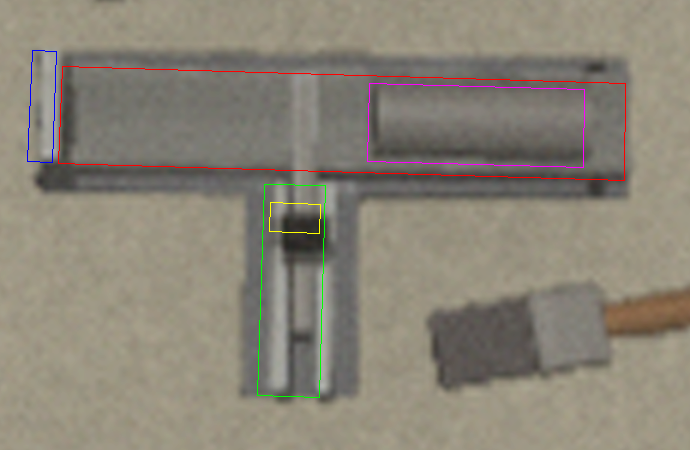

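The overlays show the network points giving a poor fit: the yaw is off by about 2° and there is a few mm of offset. I'll refine the pose by aligning the model's edges with the image gradients in both views.

```bash
cat >> h.py <<'E'
def boxE(x0,x1,y0,y1,z):
    return [((x0,y0,z),(x1,y0,z)),((x1,y0,z),(x1,y1,z)),((x1,y1,z),(x0,y1,z)),((x0,y1,z),(x0,y0,z))]
def rolE(rx,cam):  # silhouettes of the roller and end circle
    t=np.linspace(0,2*np.pi,25); c=[(rx+.055,.02*np.cos(a),.042+.02*np.sin(a)) for a in t]
    c2=[(rx-.055,.02*np.cos(a),.042+.02*np.sin(a)) for a in t]
    b=np.arctan2(cam[2]-.042,cam[1]); d=np.arccos(.02/np.hypot(cam[2]-.042,cam[1]))
    sil=[tuple((rx+sx*.055,.02*np.cos(b+g*d),.042+.02*np.sin(b+g*d)) for sx in(-1,1)) for g in(-1,1)]
    vis=lambda P,s: [ (P[i],P[i+1]) for i in range(24) if P[i][2]>.045]
    return sil+vis(c,1)+vis(c2,1)
from scipy.ndimage import map_coordinates
def grads(f):
    g=cv2.GaussianBlur(cv2.cvtColor(f["pixels"],cv2.COLOR_RGB2GRAY).astype(float),(0,0),.9)
    g=g/g.mean()*100
    return np.stack([cv2.Sobel(g,-1,1,0)/8,cv2.Sobel(g,-1,0,1)/8])
def score(f,G,p,E,off):
    T=np.array(f["pose"]);A=np.array([e[0] for e in E]);B=np.array([e[1] for e in E]);w=np.linspace(.04,.96,16)
    P=(A[:,None]*(1-w[:,None])+B[:,None]*w[:,None]).reshape(-1,3)
    def pj(P): 
        c=(Tr(p,P)-T[:3,3])@T[:3,:3]; u=c@f["K"].T; return u[:,:2]/u[:,2:]+off
    u=pj(P); a=pj(A);b=pj(B); d=b-a; Ln=np.linalg.norm(d,axis=1); n=np.c_[-d[:,1],d[:,0]]/Ln[:,None]; n=np.repeat(n,16,0)
    g=np.stack([map_coordinates(G[i],[u[:,1],u[:,0]],order=1) for i in(0,1)],1)
    m=np.minimum(np.abs((g*n).sum(1)),12).reshape(-1,16).mean(1)
    return (m*Ln).sum()
def edges(q):
    return boxE(-.16,.13,-.025,.025,.035)+boxE(.13,.142,-.028,.028,.066)+boxE(-.003,.021,.048+q,.062+q,.098)+boxE(-.0065,.0245,.034,.14,.049)+[((.003,-.02,.049),(.003,.03,.049)),((.015,-.02,.049),(.015,.03,.049)),((-.003,.048+q,.05),(-.003,.048+q,.098)),((.021,.048+q,.05),(.021,.048+q,.098))]
E
python3 - <<'E'
from h import *
from scipy.optimize import differential_evolution as DE
np.set_printoptions(precision=4,suppress=True)
fr={n:bot.grab_frame(n) for n in("scene","top")}; G={n:grads(fr[n]) for n in fr}
E0=edges(0)
def cost(v):
    t=0
    for i,n in enumerate(fr):
        T=np.array(fr[n]["pose"])[:3,3]; c,s=np.cos(v[2]),np.sin(v[2]); d=T-[v[0],v[1],0]; cam=(c*d[0]+s*d[1],-s*d[0]+c*d[1],d[2])
        o=v[4+2*i:6+2*i]; t+=score(fr[n],G[n],v,E0+rolE(v[3],cam),o)-8*(o@o)
    return -t
s=DE(cost,[(.585,.625),(-.08,-.04),(1.5,1.64),(-.11,-.06)]+[(-1.5,1.5)]*4,seed=1,maxiter=150,popsize=12)
print(s.x,s.fun); v=s.x; np.save("p.npy",v)
print("cams",[np.array(fr[n]["pose"])[:3,3] for n in fr])
overlay(fr["scene"],v,v[3],0,"pics/e.png",(185,300,160,235),6)
overlay(fr["top"],v,v[3],0,"pics/f.png",(205,320,165,240),6)
a=cv2.imread("pics/e.png");b=cv2.imread("pics/f.png");cv2.imwrite("pics/g.png",cv2.resize(np.vstack([a[:,:],b]),None,fx=.66,fy=.66,interpolation=cv2.INTER_AREA))
E
```

```text
[ 0.6134 -0.0554  1.5584 -0.0869  0.8054  0.0476  0.8897 -0.538 ] -6568.711123676891
cams [array([1.561 , 0.3546, 0.7277]), array([ 0.4593, -0.0347,  1.0952])]
```

View pics/g.png

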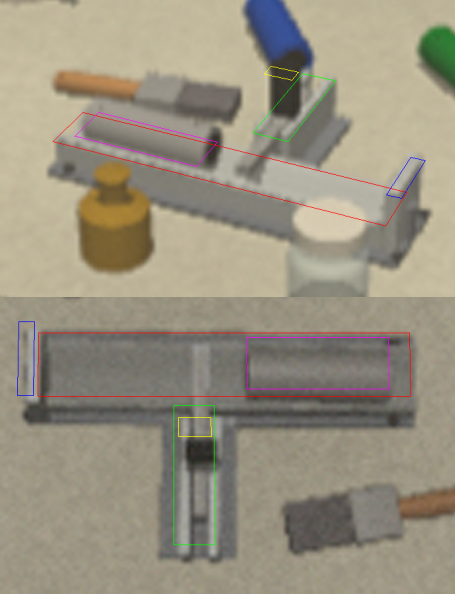

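The rest fits to a few mm, but in the top view the tab sits about 4 px from its modelled shut place. I'll look closer at the bolt in both views.

Run:
```python
from h import *
fr={n:bot.grab_frame(n) for n in("top","scene")}
o=[]
for n,(x,y) in {"top":(235,175),"scene":(240,160)}.items():
    im=np.ascontiguousarray(fr[n]["pixels"][y:y+60,x:x+40,::-1]); im=cv2.convertScaleAbs(im,alpha=1.8 if n=="top" else 1.1)
    im=cv2.resize(im,None,fx=10,fy=10,interpolation=2)
    for i in range(0,60,10):
        cv2.putText(im,str(y+i),(0,i*10+4),0,.35,(0,0,255),1); cv2.line(im,(0,i*10),(399,i*10),(0,0,255) if 0 else (90,90,200),1)
        if i<40: cv2.line(im,(i*10,0),(i*10,599),(90,90,200),1); cv2.putText(im,str(x+i),(i*10,10),0,.35,(0,0,255),1)
    o.append(im)
cv2.imwrite("pics/h.png",np.hstack(o))
```

```text
(no output)
```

View pics/h.png

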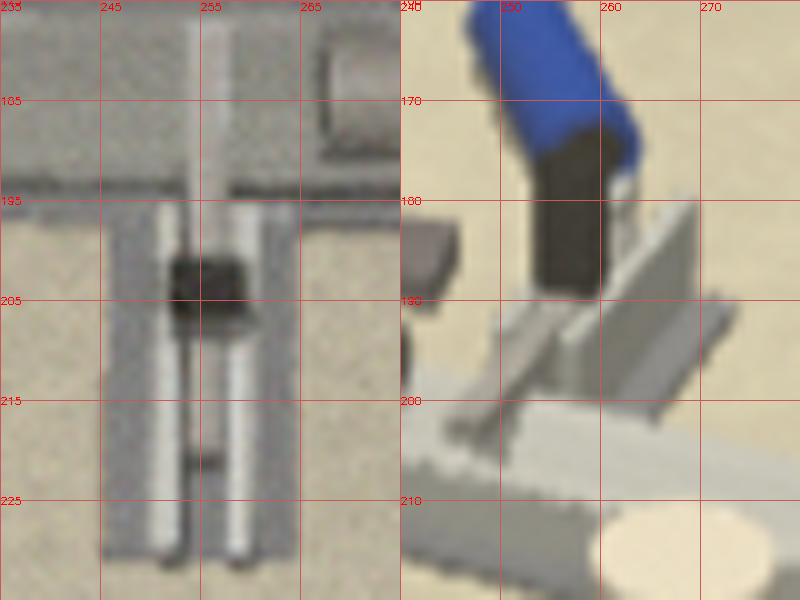

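Run:
```python
from h import *
np.set_printoptions(precision=4,suppress=True)
fr={n:bot.grab_frame(n) for n in("top","scene")}
N=None
O=[("top",(-.0065,.14,.049),0,(259.6,229.3)),("top",(.0245,.14,.049),0,(249.6,229.3)),("top",(.0245,.034,.049),0,(250.2,194.8)),("top",(-.0065,.034,.049),0,(260.4,194.8)),
("top",(.021,.048,.098),1,(251.65,200.25)),("top",(-.003,.048,.098),1,(259.15,200.25)),("top",(.009,.062,.049),1,(N,207.3)),
("scene",(-.003,.048,.098),1,(253,174)),("scene",(-.003,.048,.049),1,(253,188.4)),("scene",(.021,.048,.049),1,(260,189.3)),
("scene",(.0245,.14,.049),0,(269.2,179.2)),("scene",(.0245,.034,.049),0,(256,192.5)),
("top",(.136,0,.066),0,(212.25,N)),("scene",(.13,-.028,.066),0,(281.75,207.9)),("scene",(.142,-.028,.066),0,(285.75,208.4)),("scene",(.142,.028,.066),0,(292.1,199.6)),("scene",(.13,.028,.066),0,(288.6,198.2)),
("scene",(-.16,-.025,.035),0,(199.6,194.25)),
("top",(.055,0,.055),2,(266.8,N)),("scene",(.055,0,.042),2,(238.6,196.4))]
def res(v,w=1):
    e=[]
    for n,P,k,p in O:
        P=np.array(P)+([0,v[3],0] if k==1 else [v[4],0,0] if k==2 else 0)
        u=proj(fr[n],Tr(v,P)[0])+(v[5:7] if n=="top" else v[7:9])
        e+=[u[i]-p[i] if p[i] is not N else 0. for i in(0,1)]
    return np.r_[e,np.array(v[5:9])] if w else np.array(e)
s=least_squares(res,[.61,-.055,1.56,0,-.08,0,0,0,0],loss="soft_l1",x_scale=[.01,.01,.01,.01,.01,1,1,1,1])
print(s.x);r=res(s.x,0).reshape(-1,2)
for o,e in zip(O,r): print(o[0],o[1],e.round(1))
np.save("p.npy",s.x);v=s.x
for nm,P in dict(tab=(.009,.055+v[3],.085),stop=(.13,0,.042),rol=(v[4],0,.042)).items(): print(nm,Tr(v,P))
```

```text
[ 0.6059 -0.0591  1.5472  0.0104 -0.0818  0.3784 -0.11    0.4307 -0.0876]
top (-0.0065, 0.14, 0.049) [0.2 0.2]
top (0.0245, 0.14, 0.049) [-0.1  0.1]
top (0.0245, 0.034, 0.049) [-0.3 -0.6]
top (-0.0065, 0.034, 0.049) [-0.3 -0.5]
top (0.021, 0.048, 0.098) [-0.7  0.6]
top (-0.003, 0.048, 0.098) [0.1 0.7]
top (0.009, 0.062, 0.049) [ 0.  -0.4]
scene (-0.003, 0.048, 0.098) [0.  1.4]
scene (-0.003, 0.048, 0.049) [-0.2 -0.1]
scene (0.021, 0.048, 0.049) [-0.4  0.7]
scene (0.0245, 0.14, 0.049) [ 0.6 -0.5]
scene (0.0245, 0.034, 0.049) [1.6 1.4]
top (0.136, 0, 0.066) [0.4 0. ]
scene (0.13, -0.028, 0.066) [ 0.1 -0.7]
scene (0.142, -0.028, 0.066) [-0.1 -0.2]
scene (0.142, 0.028, 0.066) [-0.2 -0.8]
scene (0.13, 0.028, 0.066) [-0.4 -0.3]
scene (-0.16, -0.025, 0.035) [-0.9 -0.8]
top (0.055, 0, 0.055) [0.2 0. ]
scene (0.055, 0, 0.042) [0.  0.8]
tab [[ 0.5407 -0.0485  0.085 ]]
stop [[0.609  0.0709 0.042 ]]
rol [[ 0.604  -0.1409  0.042 ]]
```

Emit:
carry_out:
  rows:
    - [[0.01,-0.009,0,1],[0.035,-0.03,0,3],[0.065,-0.056,0,6],[0.095,-0.081,0,9],[0.125,-0.107,0,12],[0.155,-0.133,0,14],[0.185,-0.159,0,16.35],[0.215,-0.185,0,16.35],[0.245,-0.21,0,16.35],[0.275,-0.236,0,16.35],[0.305,-0.262,0,16.35],[0.33,-0.284,0,16.35]]

```text
clock: 2.8
position: [0.4083, -0.2416, 0.2316]
tool_rot: [3.142, -0.001, -0.022]
force: [0.5, -0.2, 0.6]
grip_width: 0.085
finger_force: 0.0
```

Emit:
carry_out:
  rows:
    - [[0.015,-0.022,0,0],[0.032,-0.05,0,0],[0.052,-0.08,0,0],[0.072,-0.11,0,0],[0.091,-0.14,0,0],[0.108,-0.165,0,0],[0.12,-0.185,0,0],[0.1294,-0.1986,0.01,0],[0.1294,-0.1986,0.03,0],[0.1294,-0.1986,0.05,0],[0.1294,-0.1986,0.06,0],[0.1294,-0.1986,0.06,0]]

```text
clock: 3.8
position: [0.54, -0.0485, 0.1695]
tool_rot: [-3.142, 0.003, -0.023]
force: [-0.1, -0.8, -0.1]
grip_width: 0.0854
finger_force: 0.0
```

Run:
```python
from h import *
np.set_printoptions(precision=4,suppress=True)
s=bot.observe();print(s["position"],s["tool_rot"])
fr={n:bot.grab_frame(n) for n in("top","scene")}; v=np.load("p.npy")
o=[]
for n,(x,y) in {"top":(215,165),"scene":(235,135)}.items():
    im=np.ascontiguousarray(fr[n]["pixels"][y:y+70,x:x+55,::-1]); im=cv2.convertScaleAbs(im,alpha=1.8 if n=="top" else 1.1)
    im=cv2.resize(im,None,fx=7,fy=7,interpolation=2)
    off=v[5:7] if n=="top" else v[7:9]
    u=proj(fr[n],s["position"])+off; cv2.circle(im,tuple(int((u[i]-(x,y)[i]+.5)*7) for i in(0,1)),4,(0,0,255),1)
    u=proj(fr[n],Tr(v,(.009,.055+v[3],.098))[0])+off; cv2.circle(im,tuple(int((u[i]-(x,y)[i]+.5)*7) for i in(0,1)),4,(0,255,255),1)
    o.append(im)
cv2.imwrite("pics/i.png",np.hstack(o))
```

```text
[ 0.54   -0.0485  0.1695] [-3.1415  0.0031 -0.0235]
```

View pics/i.png

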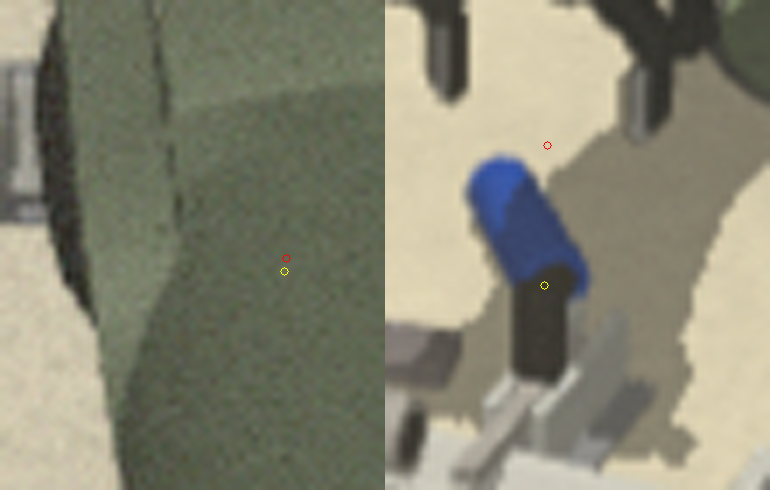

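In the scene view the two open fingertips at (455,100) and (635,140) straddle the tab at (545,285) symmetrically. Descending and gripping.

Emit:
carry_out:
  rows:
    - [[0,0,0.02,0],[0,0,0.045,0],[0,0,0.07,0],[0,0,0.09,0],[0,0,0.102,0],[0,0,0.107,0],[0,0,0.107,0]]

```text
clock: 4.48
position: [0.5412, -0.0486, 0.0643]
tool_rot: [3.142, 0.0, -0.024]
force: [0.2, 1.1, 1.1]
grip_width: 0.0852
finger_force: 0.0
```

Emit:
carry_out:
  rows:
    - [[0,0,0,0],[0,0,0,0],[0,0,0,0],[0,0,0,0],[0,0,0,0],[0,0,0,0],[0,0,0,0],[0,0,0,0],[0,0,0,0]]
  grip: 0.015
  grip_force: 30

```text
clock: 5.23
position: [0.5413, -0.0492, 0.0649]
tool_rot: [3.141, -0.001, -0.024]
force: [-1.5, -3.4, 10.0]
grip_width: 0.0234
finger_force: 32.8
```

Emit:
carry_out:
  rows:
    - [[-0.003,0,0,0],[-0.008,0,0,0],[-0.013,0,0,0],[-0.018,0,0,0],[-0.023,0,0,0],[-0.028,0,0,0],[-0.033,0,0,0],[-0.037,0,0,0],[-0.04,0,0,0],[-0.042,0,0,0]]

```text
clock: 6.07
position: [0.4998, -0.0482, 0.0649]
tool_rot: [3.141, -0.002, -0.024]
force: [3.9, -4.5, 4.9]
grip_width: 0.0231
finger_force: 32.3
```

Emit:
carry_out:
  rows:
    - [[-0.002,0,0,0],[-0.004,0,0,0],[-0.004,0,0,0]]

```text
clock: 6.32
position: [0.4955, -0.0481, 0.0649]
tool_rot: [3.141, -0.002, -0.024]
force: [1.1, -4.4, 7.5]
grip_width: 0.0233
finger_force: 32.5
```

Emit:
carry_out:
  rows:
    - [[-0.002,0,0,0],[-0.004,0,0,0],[-0.005,0,0,0],[-0.005,0,0,0]]

```text
clock: 6.65
position: [0.4942, -0.048, 0.0651]
tool_rot: [-3.142, -0.008, -0.024]
force: [24.7, -7.8, -17.3]
grip_width: 0.0233
finger_force: 31.3
```

Emit:
carry_out:
  rows:
    - [[-0.002,0,0,0],[-0.004,0,0,0],[-0.004,0,0,0]]

```text
clock: 6.9
position: [0.4925, -0.0479, 0.0656]
tool_rot: [-3.141, -0.013, -0.024]
force: [36.4, -8.6, -21.6]
grip_width: 0.0233
finger_force: 31.2
```

The bolt is at its end stop: the force rose and motion stalled after about 47 mm. Release, lift, move behind the roller.

Emit:
carry_out:
  rows:
    - [[0.003,0,0,0],[0.007,0,0,0],[0.007,0,0,0]]

```text
clock: 7.15
position: [0.495, -0.0481, 0.0654]
tool_rot: [3.141, -0.003, -0.024]
force: [2.2, -4.8, 15.4]
grip_width: 0.0236
finger_force: 36.3
```

Emit:
carry_out:
  rows:
    - [[0,0,0,0],[0,0,0,0],[0,0,0,0],[0,0,0,0],[0,0,0,0],[0,0,-0.015,0],[0,0,-0.04,0],[0,0,-0.07,0],[0,0,-0.095,0],[0,0,-0.105,0],[0,0,-0.105,0]]
  grip: 0.07

```text
clock: 8.07
position: [0.4941, -0.0474, 0.1714]
tool_rot: [3.141, -0.004, -0.024]
force: [0.7, 0.6, -0.4]
grip_width: 0.0701
finger_force: 0.0
```

Emit:
carry_out:
  rows:
    - [[0.008,0.012,0,0],[0.02,0.03,0,0],[0.036,0.056,0,0],[0.053,0.083,0,0],[0.07,0.11,0,0],[0.087,0.136,0,0],[0.1,0.157,0,0],[0.109,0.17,0,0],[0.112,0.1755,0,0],[0.112,0.1755,0.02,0],[0.112,0.1755,0.04,0],[0.112,0.1755,0.05,0]]
  grip: 0

```text
clock: 9.07
position: [0.5994, -0.2244, 0.1162]
tool_rot: [-3.14, 0.003, -0.023]
force: [-0.6, 0.4, -0.0]
grip_width: 0.0
finger_force: 0.0
```

Run:
```python
from h import *
s=bot.observe();print(s["position"],s["grip_width"])
f={n:bot.grab_frame(n) for n in("scene","top")}
im=f["scene"]["pixels"][135:215,185:300,::-1]; a=cv2.resize(im,None,fx=6,fy=6,interpolation=2)
v=np.load("p.npy")
for p,c in ((s["position"],(0,0,255)),(Tr(v,(v[4]-.055,0,.042))[0],(0,255,255))):
    u=proj(f["scene"],p)+v[7:9]; cv2.circle(a,(int((u[0]-184.5)*6),int((u[1]-134.5)*6)),4,c,1)
cv2.imwrite("pics/j.png",a)
```

```text
[ 0.59944661 -0.22440321  0.11621779] 2.688532981707787e-06
```

View pics/j.png

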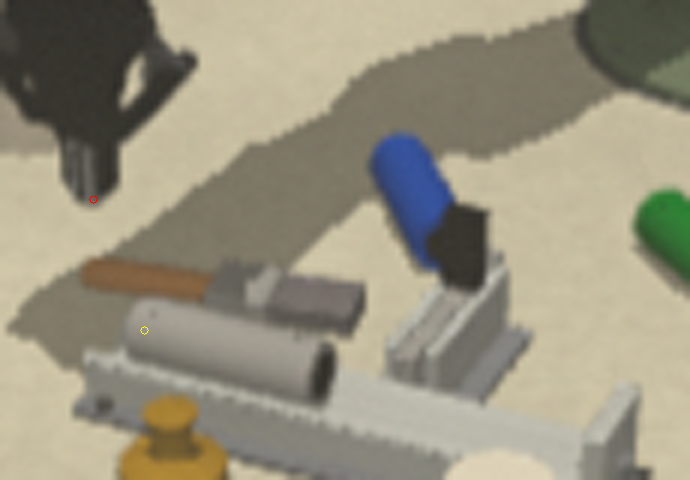

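The bolt is drawn out clear of the groove (tab at (463,245) in the crop). The closed fingertips (93,200) hang behind the roller's rear end (about (135,325)). Descending, then pushing slowly.

Emit:
carry_out:
  rows:
    - [[0.001,0,0.01,0],[0.001,0,0.03,0],[0.001,0,0.05,0],[0.001,0,0.063,0],[0.001,0,0.07,0],[0.001,0,0.071,0],[0.001,0,0.071,0]]

```text
clock: 9.75
position: [0.6021, -0.2255, 0.0486]
tool_rot: [-3.142, -0.0, -0.024]
force: [0.6, 0.1, 0.8]
grip_width: -0.0001
finger_force: 0.0
```

Emit:
carry_out:
  rows:
    - [[0,-0.003,0,0],[0,-0.006,0,0],[0,-0.009,0,0],[0,-0.012,0,0],[0,-0.015,0,0],[0,-0.018,0,0],[0,-0.021,0,0],[0,-0.024,0,0],[0,-0.027,0,0],[0,-0.03,0,0]]

```text
clock: 10.58
position: [0.6027, -0.1964, 0.0486]
tool_rot: [3.14, -0.001, -0.024]
force: [-0.5, -6.3, 1.8]
grip_width: 0.0001
finger_force: 3.2
```

Emit:
carry_out:
  rows:
    - [[0,-0.004,0,0],[0,-0.008,0,0],[0,-0.012,0,0],[0,-0.016,0,0],[0,-0.02,0,0],[0,-0.024,0,0],[0,-0.028,0,0],[0,-0.032,0,0],[0,-0.036,0,0],[0,-0.04,0,0],[0,-0.044,0,0],[0,-0.048,0,0]]

```text
clock: 11.58
position: [0.6039, -0.1484, 0.0487]
tool_rot: [3.14, -0.001, -0.024]
force: [-0.5, -7.5, 2.2]
grip_width: 0.0003
finger_force: 3.3
```

Emit:
carry_out:
  rows:
    - [[0,-0.004,0,0],[0,-0.008,0,0],[0,-0.012,0,0],[0,-0.016,0,0],[0,-0.02,0,0],[0,-0.024,0,0],[0,-0.028,0,0],[0,-0.032,0,0],[0,-0.036,0,0],[0,-0.04,0,0],[0,-0.044,0,0],[0,-0.048,0,0]]

```text
clock: 12.58
position: [0.605, -0.1005, 0.0487]
tool_rot: [3.14, -0.001, -0.024]
force: [0.3, -6.6, 2.5]
grip_width: -0.0001
finger_force: 3.4
```

Emit:
carry_out:
  rows:
    - [[0,-0.003,0,0],[0,-0.006,0,0],[0,-0.009,0,0],[0,-0.012,0,0],[0,-0.015,0,0],[0,-0.018,0,0],[0,-0.021,0,0]]

```text
clock: 13.17
position: [0.6055, -0.0795, 0.0486]
tool_rot: [3.14, -0.001, -0.025]
force: [0.1, -7.1, 1.7]
grip_width: -0.0001
finger_force: 3.4
```

Now 1–1.5 mm steps with force checks.

Emit:
carry_out:
  rows:
    - [[0,-0.0015,0,0],[0,-0.003,0,0],[0,-0.0045,0,0],[0,-0.006,0,0],[0,-0.0075,0,0],[0,-0.009,0,0],[0,-0.0105,0,0],[0,-0.012,0,0]]

```text
clock: 13.83
position: [0.6058, -0.0676, 0.0486]
tool_rot: [3.14, -0.001, -0.025]
force: [0.1, -7.0, 2.3]
grip_width: 0.0001
finger_force: 3.5
```

Emit:
carry_out:
  rows:
    - [[0,-0.001,0,0],[0,-0.002,0,0],[0,-0.003,0,0],[0,-0.004,0,0]]

```text
clock: 14.17
position: [0.6059, -0.0637, 0.0486]
tool_rot: [3.14, -0.001, -0.025]
force: [0.2, -7.7, 3.2]
grip_width: 0.0002
finger_force: 3.5
```

Emit:
carry_out:
  rows:
    - [[0,-0.001,0,0],[0,-0.002,0,0],[0,-0.003,0,0],[0,-0.004,0,0]]

```text
clock: 14.5
position: [0.606, -0.0596, 0.0486]
tool_rot: [3.14, -0.001, -0.025]
force: [0.5, -6.7, 2.7]
grip_width: -0.0001
finger_force: 3.5
```

Emit:
carry_out:
  rows:
    - [[0,-0.001,0,0],[0,-0.002,0,0],[0,-0.003,0,0]]

```text
clock: 14.75
position: [0.606, -0.0566, 0.0486]
tool_rot: [3.14, -0.001, -0.025]
force: [-0.3, -7.4, 3.0]
grip_width: 0.0001
finger_force: 3.5
```

Emit:
carry_out:
  rows:
    - [[0,-0.001,0,0],[0,-0.002,0,0],[0,-0.003,0,0]]

```text
clock: 15.0
position: [0.6061, -0.0536, 0.0486]
tool_rot: [3.14, -0.001, -0.025]
force: [0.7, -7.1, 2.9]
grip_width: 0.0005
finger_force: 3.5
```

Emit:
carry_out:
  rows:
    - [[0,-0.001,0,0],[0,-0.002,0,0]]

```text
clock: 15.17
position: [0.6061, -0.053, 0.0486]
tool_rot: [3.139, -0.001, -0.025]
force: [1.5, -18.0, 3.3]
grip_width: 0.0002
finger_force: 8.6
```

The force rose to 18 N where the stop was predicted. Hold a moment to confirm, then back off.

Emit:
carry_out:
  rows:
    - [[0,-0.0005,0,0],[0,-0.0005,0,0],[0,-0.0005,0,0]]

```text
clock: 15.42
position: [0.6061, -0.0531, 0.0486]
tool_rot: [3.138, -0.001, -0.026]
force: [0.5, -15.2, 3.1]
grip_width: 0.0
finger_force: 7.8
```

Emit:
carry_out:
  rows:
    - [[0,0.003,0,0],[0,0.01,0,0],[0,0.02,0,0],[0,0.02,-0.02,0],[0,0.02,-0.05,0],[0,0.02,-0.08,0],[0,0.02,-0.105,0],[0,0.02,-0.115,0],[0,0.02,-0.12,0],[0,0.02,-0.12,0]]

```text
clock: 16.25
position: [0.6057, -0.0704, 0.1688]
tool_rot: [3.142, -0.001, -0.024]
force: [-0.4, 0.2, -0.9]
grip_width: 0.0004
finger_force: 0.0
```

Emit:
carry_out:
  rows:
    - [[-0.008,-0.002,0,0],[-0.025,-0.005,0,0],[-0.05,-0.01,0,0],[-0.075,-0.014,0,0],[-0.097,-0.018,0,0],[-0.109,-0.0203,0,0],[-0.1122,-0.0203,0,0],[-0.1122,-0.0203,0.02,0],[-0.1122,-0.0203,0.045,0],[-0.1122,-0.0203,0.075,0],[-0.1122,-0.0203,0.095,0],[-0.1122,-0.0203,0.105,0]]
  grip: 0.07

```text
clock: 17.25
position: [0.4924, -0.047, 0.0602]
tool_rot: [-3.141, 0.004, -0.023]
force: [0.4, 0.6, -0.3]
grip_width: 0.0699
finger_force: 0.0
```

Emit:
carry_out:
  rows:
    - [[0,0,0,0],[0,0,0,0],[0,0,0,0],[0,0,0,0],[0,0,0,0],[0,0,0,0],[0,0,0,0],[0,0,0,0],[0,0,0,0]]
  grip: 0.015
  grip_force: 30

```text
clock: 18.0
position: [0.4945, -0.048, 0.0646]
tool_rot: [3.141, -0.002, -0.025]
force: [-0.2, -6.0, 3.4]
grip_width: 0.0233
finger_force: 32.0
```

Emit:
carry_out:
  rows:
    - [[0.003,0,0,0],[0.008,0,0,0],[0.013,0,0,0],[0.018,0,0,0],[0.023,0,0,0],[0.028,0,0,0],[0.033,0,0,0],[0.038,0,0,0],[0.042,0,0,0],[0.045,0,0,0],[0.046,0,0,0]]

```text
clock: 18.92
position: [0.5405, -0.0492, 0.0646]
tool_rot: [3.141, -0.001, -0.025]
force: [-3.6, -4.1, 6.1]
grip_width: 0.0235
finger_force: 32.2
```

Emit:
carry_out:
  rows:
    - [[0.002,0,0,0],[0.004,0,0,0],[0.004,0,0,0]]

```text
clock: 19.17
position: [0.5445, -0.0493, 0.0646]
tool_rot: [3.141, -0.002, -0.025]
force: [-0.6, -5.9, 3.5]
grip_width: 0.0234
finger_force: 32.0
```

Emit:
carry_out:
  rows:
    - [[0.002,0,0,0],[0.003,0,0,0],[0.003,0,0,0]]

```text
clock: 19.42
position: [0.5472, -0.0494, 0.0646]
tool_rot: [3.141, -0.001, -0.025]
force: [-2.3, -5.8, 4.4]
grip_width: 0.0234
finger_force: 32.2
```

Emit:
carry_out:
  rows:
    - [[0.002,0,0,0],[0.003,0,0,0],[0.003,0,0,0]]

```text
clock: 19.67
position: [0.5474, -0.0495, 0.0645]
tool_rot: [3.14, 0.004, -0.025]
force: [-22.2, -2.4, 22.7]
grip_width: 0.0231
finger_force: 34.7
```

Emit:
carry_out:
  rows:
    - [[0.002,0,0,0],[0.003,0,0,0],[0.003,0,0,0]]

```text
clock: 19.92
position: [0.5478, -0.0495, 0.0642]
tool_rot: [3.14, 0.009, -0.025]
force: [-38.8, -1.0, 36.4]
grip_width: 0.0235
finger_force: 37.0
```

Emit:
carry_out:
  rows:
    - [[-0.003,0,0,0],[-0.0055,0,0,0],[-0.0055,0,0,0]]

```text
clock: 20.17
position: [0.547, -0.0494, 0.0644]
tool_rot: [3.141, -0.001, -0.025]
force: [-3.0, -4.7, 1.6]
grip_width: 0.0234
finger_force: 32.2
```

Emit:
carry_out:
  rows:
    - [[0,0,0,0],[0,0,0,0],[0,0,0,0],[0,0,0,0],[0,0,0,0],[0,0,-0.015,0],[0,0,-0.04,0],[0,0,-0.065,0],[0,0,-0.075,0],[0,0,-0.075,0]]
  grip: 0.07

```text
clock: 21.0
position: [0.5486, -0.0484, 0.1406]
tool_rot: [-3.142, -0.004, -0.024]
force: [1.2, 0.1, 0.2]
grip_width: 0.0703
finger_force: 0.0
```

Emit:
carry_out:
  rows:
    - [[-0.008,0,0,0],[-0.03,0,0,0],[-0.055,0,0,0],[-0.08,0,0,0],[-0.105,0,0,0],[-0.13,0,-0.01,0],[-0.145,0,-0.02,0],[-0.15,0,-0.02,0],[-0.15,0,-0.02,0]]
  grip: 0

```text
clock: 21.75
position: [0.3962, -0.0449, 0.1579]
tool_rot: [3.141, 0.001, -0.024]
force: [0.8, -1.7, -0.1]
grip_width: 0.0001
finger_force: 0.0
```

Run:
```python
from h import *
f={n:bot.grab_frame(n) for n in("scene","top")}; v=np.load("p.npy")
for n in f: print(n,bot.spot_point(f[n],"roller_center")[:4])
a=cv2.resize(f["scene"]["pixels"][160:220,215:295,::-1],None,fx=10,fy=10,interpolation=2)
def L(P,Q,c):
    u=[proj(f["scene"],x)+v[7:9] for x in Tr(v,[P,Q])]; q=[(int((x[0]-214.5)*10),int((x[1]-159.5)*10)) for x in u]; cv2.line(a,q[0],q[1],c,1)
for y in (.048,.062): L((-.003,y,.049),(-.003,y,.098),(0,255,255)); L((-.003,y,.098),(.021,y,.098),(0,255,255))
for x in(.02,.13): L((x,0,.062),(x,0,.03),(255,0,255))
cv2.imwrite("pics/k.png",a)
```

```text
scene [{'position': [302.9, 176.1], 'conf': 0.88}, {'position': [189.3, 245.6], 'conf': 0.65}, {'position': [269.5, 204.1], 'conf': 0.64}, {'position': [251.4, 167.6], 'conf': 0.51}]
top [{'position': [233.8, 185.2], 'conf': 0.82}, {'position': [282.1, 110.9], 'conf': 0.82}, {'position': [221.0, 265.6], 'conf': 0.61}, {'position': [258.0, 184.3], 'conf': 0.19}]
```

View pics/k.png

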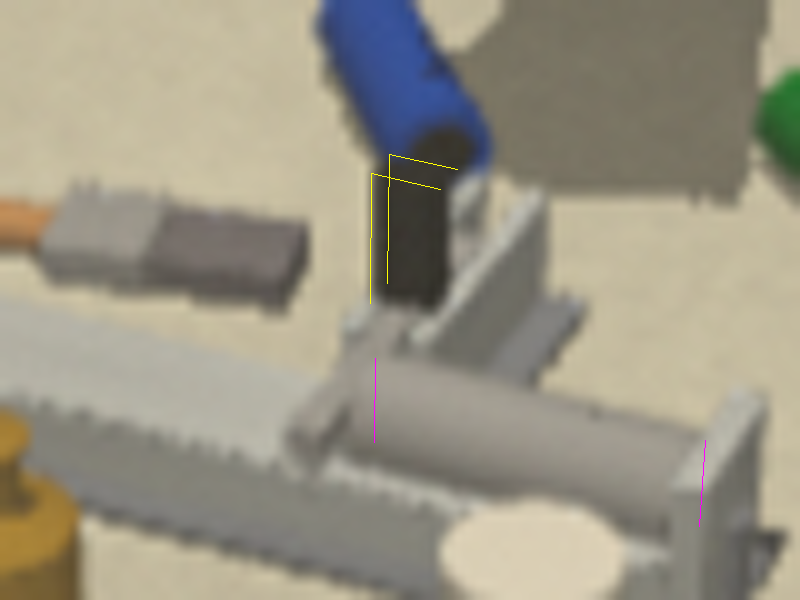

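The roller's end sits against the stop at (705,480), and the bar crosses the groove behind it with a small gap. The tab is at its modelled shut place. As insurance I'll give the tab one light closing nudge with closed fingers.

Emit:
carry_out:
  rows:
    - [[0.015,0.001,0,0],[0.04,0.001,0.01,0],[0.065,0.001,0.03,0],[0.085,0.001,0.055,0],[0.1,0.001,0.075,0],[0.104,0.001,0.087,0],[0.106,0.001,0.087,0],[0.111,0.001,0.087,0],[0.116,0.001,0.087,0],[0.121,0.001,0.087,0],[0.124,0.001,0.087,0],[0.124,0.001,0.087,0]]

```text
clock: 22.95
position: [0.5223, -0.0488, 0.072]
tool_rot: [-3.142, -0.002, -0.024]
force: [0.8, 1.1, 0.6]
grip_width: 0.0
finger_force: 0.0
```

Emit:
carry_out:
  rows:
    - [[0.002,0,0,0],[0.004,0,0,0],[0.006,0,0,0],[0.006,0,0,0]]

```text
clock: 23.28
position: [0.5277, -0.0489, 0.0714]
tool_rot: [-3.142, -0.0, -0.024]
force: [-0.5, 0.5, 0.6]
grip_width: 0.0001
finger_force: 0.0
```

Emit:
carry_out:
  rows:
    - [[0.001,0,0,0],[0.002,0,0,0],[0.003,0,0,0],[0.003,0,0,0]]

```text
clock: 23.62
position: [0.5305, -0.0489, 0.0713]
tool_rot: [-3.142, -0.0, -0.024]
force: [-0.5, -0.4, 0.2]
grip_width: 0.0001
finger_force: 0.0
```

Emit:
carry_out:
  rows:
    - [[0.001,0,0,0],[0.002,0,0,0],[0.003,0,0,0]]

```text
clock: 23.87
position: [0.5334, -0.049, 0.0713]
tool_rot: [3.142, 0.0, -0.024]
force: [-2.6, 0.8, 1.6]
grip_width: -0.0
finger_force: 1.5
```

Emit:
carry_out:
  rows:
    - [[0.001,0,0,0],[0.002,0,0,0],[0.002,0,0,0]]

```text
clock: 24.12
position: [0.534, -0.0491, 0.0711]
tool_rot: [3.141, 0.003, -0.024]
force: [-9.7, 1.0, 7.8]
grip_width: -0.0
finger_force: 5.0
```

Emit:
carry_out:
  rows:
    - [[0.001,0,0,0],[0.0015,0,0,0],[0.0015,0,0,0]]

```text
clock: 24.37
position: [0.534, -0.0492, 0.0709]
tool_rot: [3.141, 0.006, -0.024]
force: [-17.7, 0.7, 14.9]
grip_width: -0.0001
finger_force: 9.4
```

Contact at about 0.5335 and stalled there: the bolt is fully shut. Retreat and hand in.

Emit:
carry_out:
  rows:
    - [[-0.005,0,0,0],[-0.015,0,0,0],[-0.03,0,0,0],[-0.05,0,-0.02,0],[-0.07,0,-0.05,0],[-0.085,0,-0.08,0],[-0.095,0,-0.1,0],[-0.1,0,-0.11,0],[-0.1,0,-0.11,0],[-0.1,0,-0.11,0]]

```text
clock: 25.2
position: [0.4374, -0.0468, 0.1813]
tool_rot: [3.142, -0.001, -0.024]
force: [-0.4, 0.7, -0.5]
grip_width: 0.0001
finger_force: 0.0
```

```bash
python3 -c "
from workcell import bot
s=bot.observe();print(s['clock'],s['position'],s['force']);print(bot.job_done())"
```

```text
25.2 [ 0.4373689  -0.04681493  0.18131969] [-0.41794267  0.73676653 -0.45671861]
the job is handed in; nothing more can be done
None
```

I drew the bolt out, slid the roller along the groove until it met the stop plate (about 18 N, limit 40 N), pushed the bolt shut behind it until it stalled, and handed the job in at 25.2 s; the hand-in gave no verdict.

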